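Lock the moth tablets away in their child-resistant tub

TASK

The moth tablets are out of the clothes and must go back where children cannot get at them: open the white tub (press its push-and-turn cap hard down, turn it anticlockwise while pressed, lift it off and set it aside), then put every loose tablet from the ledge into the tub. Put the cap back on, press it down and turn it clockwise until it comes up against its stop and springs up locked, and then stand the closed tub upright in the top tray of the clear stack. Do not tip the tub over at any time, and leave the compact mirror, the watch, the comb and the earring saucer where they lie.

Things in the scene. Friction and masses are not known exactly. Their poses are not given: they have to be found in the camera images.
- tub: White plastic tub, loose, 0.1 to 0.2 kg, on the ledge (friction about 0.6). Square body 70 x 70 mm, 70 mm high, walls and floor 3 mm, flat shoulder; on it a round neck, outside diameter 45 mm, rim 96 mm above the underside. The cap is locked on at the start. Origin: centre of the underside; z up, x and y square to the sides. Angles below are about z, 0 = tub x, anticlockwise from above.
- tub_mouth (a point): Centre of the tub's mouth, on its axis in the plane of the neck's rim, 96 mm above the underside. The opening is 38 mm wide here. The rim tapers, so that the cap is guided on from about 2 mm off centre; once on, the cap has 2 mm play to each side.
- tub_pocket0 (a point): Middle of a locking pocket, 26.5 mm from the tub's axis at 0 degrees, 82 mm above its underside, below one of three equal bayonet lugs on the neck (at 0, 120, 240 degrees, each 50 degrees long, to radius 27 mm, tops 88 mm above the underside). The cap is locked when an inner lug of it sits up in a pocket; any of the three will do.
- tub_pocket1 (a point): The same pocket at 120 degrees. Each pocket is closed by a stop wall at its clockwise end and by a tooth hanging 3 mm down at its anticlockwise end: a cap lug can pass below the tooth only while the cap is pressed down.
- tub_pocket2 (a point): The same pocket at 240 degrees. Between the neck lugs are open gaps, 70 degrees wide, centred at 60, 180 and 300 degrees, where the cap's lugs (20 degrees wide) go up and down freely.
- cap: Grey push-and-turn cap, loose, 64 mm outside diameter with fine ribs, 26 mm tall, 40 g, open below; a raised white arrow on top points along its x. Origin: centre of the skirt's lower edge; z up out of the top. Locked, its origin is 80 mm above the tub's underside and it can carry the tub. Turning it a third of a turn makes no difference.
- cap_top (a point): Centre of the cap's top face, 26 mm above its origin; locked, 106 mm above the ledge. To open: press the cap down to the bottom, turn it anticlockwise (from above) 40 to 90 degrees, best 60 to 65, while pressed, lift. Unpressed, or against the stop, turning it turns the whole tub; pressed, it turns easily (0.1 N m) and the tub stays, held by the ledge.
- cap_lug (a point): Middle of the cap's inner lug under the arrow, 26.5 mm from the axis along its x, 2 mm above the lower edge; three equal lugs at 0, 120, 240 degrees, 5 degrees of play each way in a pocket. To close: lower it with lugs over the gaps, press to the bottom, turn clockwise about 60 degrees to the stop, let go: it springs up 5 mm. With a lug on top of a neck lug it sits 8 mm too high.
- liner (a joint): Spring travel of the white inner disc under the cap's top, m: 0 with the cap off, about 0.002 with the cap locked (4 N upward), 0.005 when the lugs just clear the teeth (cap 3 mm down, 10 N), 0.007 at the bottom (cap 5 mm down, 14 N). Stiffness 2000 N/m, slippery.
- tablet0: Loose white moth tablet, a disc 26 mm in diameter and 15 mm thick, 10 g, lying flat on the ledge at the start. Origin: centre of its underside. Three to five of the five tablets are present; the others are absent (None).
- tablet1: Loose white moth tablet, a disc 26 mm in diameter and 15 mm thick, 10 g, lying flat on the ledge at the start. Origin: centre of its underside. Three to five of the five tablets are present; the others are absent (None).
- tablet2: Loose white moth tablet, a disc 26 mm in diameter and 15 mm thick, 10 g, lying flat on the ledge at the start. Origin: centre of its underside. Three to five of the five tablets are present; the others are absent (None).
- tablet3: Loose white moth tablet, a disc 26 mm in diameter and 15 mm thick, 10 g, lying flat on the ledge at the start. Origin: centre of its underside. Three to five of the five tablets are present; the others are absent (None).
- tablet4: Loose white moth tablet, a disc 26 mm in diameter and 15 mm thick, 10 g, lying flat on the ledge at the start. Origin: centre of its underside. Three to five of the five tablets are present; the others are absent (None).
- trays: Stack of three clear plastic trays, fixed to the ledge, 160 mm (its x) by 230 mm (its y), tiers 50 mm apart, walls 3 mm; the rim of the top tray is 141 mm above the ledge. Origin: centre of the underside; z up. The compact mirror lies at the +y end of the top tray; its -y half is free.
- top_tray (a point): Centre of the top tray's floor, 103 mm above the ledge; free room for the tub around 50 mm from here along the trays' -y; the inside is 154 mm by 224 mm.
- compact: Round compact mirror, 68 mm in diameter, 13 mm thick, loose in the top tray at its +y end; origin at the centre of its underside. Leave alone.
- watch: Silver wristwatch laid out flat along its y, 183 mm long, 39 mm wide, 11 mm high; origin at the underside of the case. Leave alone.
- comb: Black plastic comb, 175 mm along its x, 30 mm wide, 4 mm thick; origin near its middle on the underside. Leave alone.
- saucer: White ceramic earring saucer, 108 mm in diameter, 16 mm high, a pair of earrings in it; origin at the centre of its underside. Leave alone.

How it is judged:
By the outcome, as a careful person would: the job done as asked, in the order asked, and still so for the second after the job is handed in, with the robot touching nothing.
Of tablet0, tablet1, tablet2, tablet3, tablet4 only 3 to 5 are there at a start; the rules pass over those that are not, and their reading is None.
At some moment in a run one of tablet0, tablet1, tablet2, tablet3, tablet4 may be knocked a few centimetres aside while the robot is not near it.
It also fails if it takes over 192 s, if anything falls off the work surface, if the arm or the gripper's body presses on something with over 40 N, if the wrist force passes 120 N, or if a joint passes its speed limit or range.

ROBOT

A 6-joint arm with a two-finger parallel gripper is mounted at the origin on the work surface. World frame = base frame: x ahead of the robot, y to its left, z up, the work surface at z = 0. Lengths are in m, angles in degrees, forces in N, time in s.
With the tool pointing down it reaches from about 0.275 to 0.75 m from the base axis. Payload 10.2 kg.
Tool frame: the origin (TCP) lies at the centre of the arm's flange, where the gripper is bolted on; the fingertips stand 173 mm ahead of it and the grasp point (between the pads) lies 155 mm ahead of it; y points along the fingers, x is the direction in which the jaws open and shut, and the axes are right-handed (so a half turn about y gives the same grasp; the last joint's range is limited). The gripper opens to 85 mm and grips with 20 to 120 N. Pads are 22 mm wide; open, the fingers measure 114 mm over their backs; the gripper's body (76 mm by 85 mm) begins 54 mm behind the grasp point. The pads swing forward as they close: fully open they stand 13 mm farther back than shut.
Start: joints at [59.966, 17.928, 85.812, -0, 76.261, -12.8], TCP at [0.156, 0.501, 0.405] pointing down, gripper open.
Joint ranges: [-168.41, 168.41], [-55.51, 124.54], [10.69, 146.95], [-70.63, 250.63], [1, 178], [-165.06, 165.06]. Speed limits (degrees/s): [136.94, 136.94, 172.46, 180, 180, 180].

INTERFACE

Orientations are given as [roll, pitch, yaw] about the fixed x, y, z axes, in that order (R = Rz(yaw) Ry(pitch) Rx(roll)).
In Python, from plant import robot, hand, kin, viewer, workorder, sensors gives the robot as it stands. Calls block until the motion is done:
- robot.move_pose(position, orientation): joint-space move of the TCP to a pose.
- robot.move_l(position, attitude=None, velocity=0.15, max_force=None): straight line of the TCP; attitude=None keeps the orientation; velocity is the mean speed in m/s. With max_force (N) it stops when the force on the tool has changed by that much, and returns True; else False.
- robot.move_j(angles): joint-space move.
- hand.grip(opening, grasp_force=None): finger opening in m; grasp_force is the grip in N (None keeps the last); returns when the fingers have stopped.
- robot.hold(seconds).
- kin.ik(position, orientation): joint angles nearest the present ones, or None.
- viewer.snapshot(name): name is "scene" or "top" or "wrist"; returns (picture, depth): 384x512x3 uint8, blue, green, red; 384x512 float32, m along the optical axis (not along the pixel's ray), 0 where there is no reading.
- viewer.camera_info(name): a dict with "mtx" (3x3 intrinsics, pixels), "origin" and "orientation" of the camera in the world; the wrist camera has in their place "hand_eye" (4x4, takes a point from camera to tool coordinates, whose origin is the TCP and whose axes are the tool frame's). Camera axes: x right, y down, z forward; pixel columns grow to the right and rows downward; lengths in m; the calibration is good to about 2 mm. A picture is of the moment at which its call begins: read the wrist's pose just before it. camera_info takes no time and is no camera call.
A pose or a line that the arm cannot do raises robot.PlanningError and nothing moves.
- workorder.finish_job(): hands the job in, once; it reports no verdict.
Readings, each from a call of its own:
- sensors.read_time(): time.
- sensors.read_qpos(): joint angles.
- sensors.read_joint_velocities(): joint speeds.
- sensors.read_joint_torque(): joint torques, N m.
- sensors.read_position(): TCP position.
- sensors.read_orientation(): TCP orientation.
- sensors.read_force(): force on the tool from outside, world axes, zero at the start.
- sensors.read_wrist_torque(): the same for the moment, N m.
- sensors.read_opening(): finger opening in m.
Only numpy, scipy, OpenCV 4.12 (cv2) and the standard library are available. Lean on these libraries where they do the work, as an engineer would, in place of code of your own. Each camera call takes 0.05 s, during which the arm holds its last target. There are 200 camera calls.

## Working session

There is one attempt and no reset: what is moved stays moved. The work goes in short steps, each a Python script; the robot and the scene stay as the last script left them, time stands still between calls to the robot, and variables do not carry over. Pictures are saved under pics/ and viewed, about 12 in all and at most 16, crops included, and the job is handed in when it is done.

```bash
ls; mkdir -p pics
cat > h.py <<'E'
import numpy as np, cv2
from scipy.spatial.transform import Rotation as R
from plant import robot, hand, kin, viewer, workorder, sensors
def rot(o): return R.from_euler('xyz',o,degrees=True).as_matrix()
def campose(n):
    i=viewer.camera_info(n)
    if n=='wrist':
        T=np.eye(4);T[:3,:3]=rot(sensors.read_orientation());T[:3,3]=sensors.read_position()
        T=T@np.array(i['hand_eye'])
    else:
        T=np.eye(4);o=np.array(i['orientation']);T[:3,:3]=o if o.shape==(3,3) else rot(o);T[:3,3]=i['origin']
    return np.array(i['mtx']),T
def snap(n,f=None):
    K,T=campose(n);p,d=viewer.snapshot(n)
    if f: cv2.imwrite(f'pics/{f}.png',p); np.savez(f'pics/{f}.npz',p=p,d=d,K=K,T=T)
    return p,d,K,T
def px(uv,z,K,T):
    "pixel -> world on plane height z"
    r=T[:3,:3]@np.linalg.solve(K,[uv[0],uv[1],1]);return T[:3,3]+r*(z-T[2,3])/r[2]
def cloud(d,K,T):
    v,u=np.mgrid[:d.shape[0],:d.shape[1]]
    c=np.stack([(u-K[0,2])/K[0,0]*d,(v-K[1,2])/K[1,1]*d,d],-1)
    return c@T[:3,:3].T+T[:3,3]
E
python3 - <<'E'
from h import *
for n in('top','scene'):
    p,d,K,T=snap(n,n+'0');print(n,K,T.round(3).tolist())
print(viewer.camera_info('top'));print(viewer.camera_info('wrist'))
print(sensors.read_time(),sensors.read_orientation(),sensors.read_opening())
a=cv2.imread('pics/top0.png');cv2.imwrite('pics/top0b.png',cv2.resize(a,(800,600),interpolation=cv2.INTER_CUBIC))
E
```

```text
pics
top [[472.3151321    0.         265.93068188]
 [  0.         472.3151321  189.75040744]
 [  0.           0.           1.        ]] [[0.01, -0.988, 0.157, 0.401], [-1.0, -0.009, 0.008, 0.003], [-0.006, -0.157, -0.988, 1.103], [0.0, 0.0, 0.0, 1.0]]
scene [[375.40379572   0.         256.67624538]
 [  0.         375.40379572 189.70636501]
 [  0.           0.           1.        ]] [[-0.384, 0.655, -0.65, 1.107], [0.923, 0.263, -0.28, 0.225], [-0.012, -0.708, -0.706, 0.675], [0.0, 0.0, 0.0, 1.0]]
{'mtx': array([[472.3151321 ,   0.        , 265.93068188],
       [  0.        , 472.3151321 , 189.75040744],
       [  0.        ,   0.        ,   1.        ]]), 'origin': array([0.40085539, 0.00253763, 1.10347789]), 'orientation': array([-170.98024866,    0.36922079,  -89.44462038])}
{'mtx': array([[286.73437435,   0.        , 258.66189984],
       [  0.        , 286.73437435, 193.67589224],
       [  0.        ,   0.        ,   1.        ]]), 'hand_eye': array([[ 9.99999333e-01, -1.11175376e-03,  3.12995341e-04,
        -8.60424736e-04],
       [-6.22576775e-04, -2.90612657e-01,  9.56840580e-01,
         3.13255845e-02],
       [-9.72810709e-04, -9.56840137e-01, -2.90613156e-01,
         7.36811689e-02],
       [ 0.00000000e+00,  0.00000000e+00,  0.00000000e+00,
         1.00000000e+00]])}
0.1 [-8.99861329e+01  6.27759056e-02  7.27658024e+01] 0.08516145216760362
```

View pics/top0b.png

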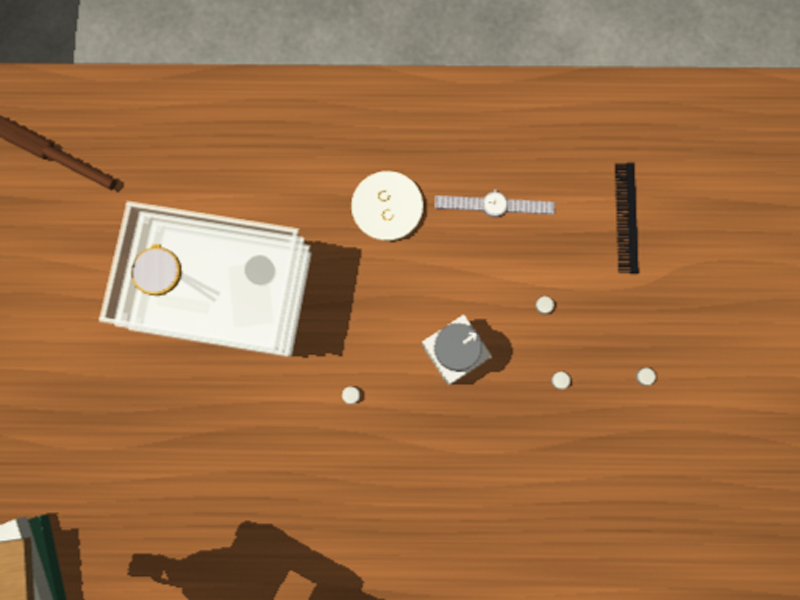

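View pics/scene0.png

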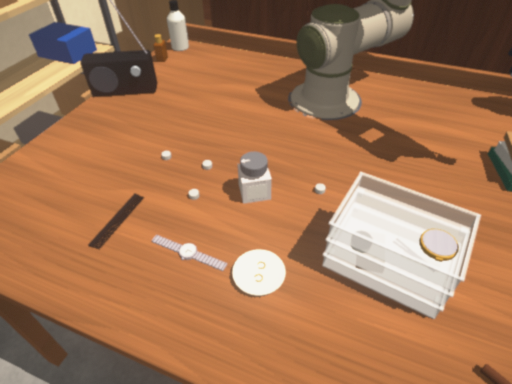

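Run:
```python
import numpy as np,cv2
from h import px,cloud
f=np.load('pics/top0.npz');p,d,K,T=[f[k] for k in'pdKT']
P=cloud(d,K,T);z=P[...,2];ok=(d>0)
def blobs(m,lo,hi):
    n,l,s,c=cv2.connectedComponentsWithStats(m.astype(np.uint8))
    for i in range(1,n):
        if lo<s[i,4]<hi: yield l==i,c[i],s[i]
for n,a,b,lo in(('tab',.009,.022,30),('shoulder+',.06,.08,100),('cap',.095,.112,100),('rim',.132,.15,200)):
    for m,c,s in blobs(ok&(z>a)&(z<b),lo,20000):
        q=P[m];r=cv2.minAreaRect(q[:,:2].astype(np.float32)*1000)
        print(n,c.round(1),s[4],'z',np.median(q[:,2]).round(4),'rect',np.round(r[0],1),np.round(r[1],1),round(r[2],1),'px@z',px(c,np.median(q[:,2]),K,T).round(4))
for u in[(545,305),(561,380),(647,376),(351,395)]: print('tab',px(np.array(u)/1.5625,.015,K,T).round(4))
y0,x0=190,240
c=p[y0:260,x0:340];cv2.imwrite('pics/c1.png',cv2.resize(c,None,fx=8,fy=8,interpolation=cv2.INTER_CUBIC))
```

```text
tab [30.9 96.5] 591 z 0.0193 rect [792.6 572.3] [212.2  30.2] 63.4 px@z [0.7953 0.5792 0.0193]
tab [246.9 130.9] 1546 z 0.0157 rect [715.8  57.6] [106.5 105.1] 1.8 px@z [0.7149 0.0579 0.0157]
tab [315.8 129.6] 167 z 0.0115 rect [ 720.1 -106.1] [37. 37.] 59.8 px@z [ 0.7205 -0.1064  0.0115]
tab [347.8 194.3] 98 z 0.0148 rect [ 564.7 -179.3] [24.4 24.6] 15.3 px@z [ 0.5645 -0.1795  0.0148]
tab [412.8 240.1] 101 z 0.0152 rect [ 460.  -326.4] [23.  24.2] 1.2 px@z [ 0.4596 -0.3261  0.0152]
tab [358.1 242.8] 100 z 0.0152 rect [ 452.2 -200.9] [23.1 23.1] 1.0 px@z [ 0.4524 -0.201   0.0152]
tab [223.8 252.2] 99 z 0.0154 rect [428.7 105.7] [22.8 23.2] 0.7 px@z [0.4281 0.1061 0.0154]
tab [ 32.4 356.2] 160 z 0.0158 rect [196.1 525.3] [121.3   5.1] 16.3 px@z [0.1957 0.5249 0.0158]
shoulder+ [289.  229.5] 244 z 0.0705 rect [492.4 -45.9] [70.1 69.7] 33.7 px@z [ 0.4773 -0.0404  0.0705]
shoulder+ [  9.4 364.4] 745 z 0.0749 rect [187.4 547.8] [81.1 40. ] 9.0 px@z [0.19   0.5433 0.0749]
cap [133.4 178.2] 6297 z 0.1039 rect [584.4 304.2] [218.6 152.7] 81.1 px@z [0.5822 0.2963 0.1039]
cap [292.4 221.5] 727 z 0.1066 rect [491.9 -45.5] [63.8 61.7] 89.1 px@z [ 0.4916 -0.046   0.1066]
rim [122.8 173. ] 1339 z 0.1413 rect [582.2 299.6] [238.  166.5] 81.1 px@z [0.5862 0.308  0.1413]
tab [ 0.5624 -0.1817  0.015 ]
tab [ 0.4515 -0.2031  0.015 ]
tab [ 0.4585 -0.3291  0.015 ]
tab [0.4268 0.1042 0.015 ]
```

View pics/c1.png

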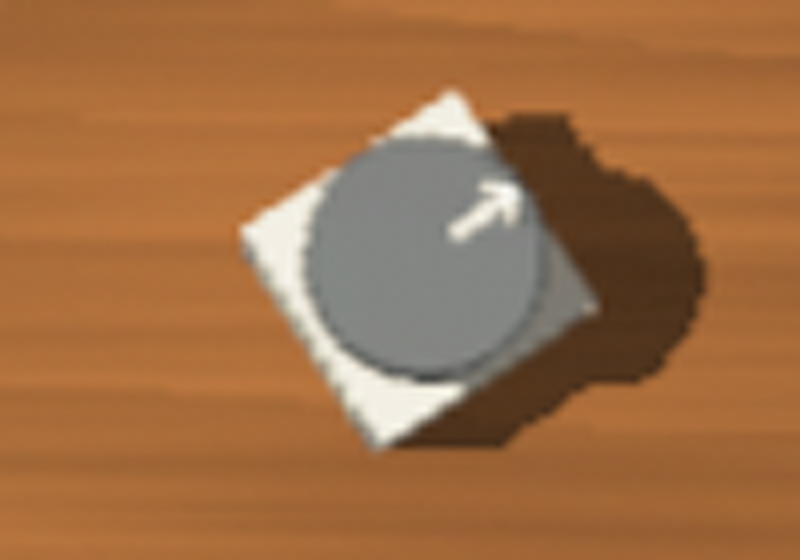

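Run:
```python
from h import *
O=[-90,0,-30]
robot.move_pose([.492,-.0457,.42],O)
p,d,K,T=snap('wrist','w1')
P=cloud(d,K,T);z=P[...,2]
for a,b in((.1,.112),(.064,.076)):
    m=(d>0)&(z>a)&(z<b)&(np.hypot(P[...,0]-.492,P[...,1]+.046)<.06)
    q=P[m];r=cv2.minAreaRect(q[:,:2].astype(np.float32)*1000);print(m.sum(),np.median(q[:,2]),np.round(r[0],1),np.round(r[1],1),r[2])
    (x,y),rr=cv2.minEnclosingCircle(q[:,:2].astype(np.float32)*1000);print('circ',x,y,rr)
g=P[(d>0)&(abs(z)<.01)];print('table z',np.median(g[:,2]))
print(sensors.read_position(),sensors.read_qpos(),sensors.read_time(),sensors.read_force())
```

```text
2980 0.10538598823308237 [491.6 -47.5] [63.9 63.7] 18.388004302978516
circ 491.5531005859375 -47.42840576171875 32.549312591552734
850 0.06934961076606361 [491.2 -47.7] [70. 70.] 33.580562591552734
circ 491.30609130859375 -47.72974395751953 48.840118408203125
table z -0.0005860026671081764
[ 0.49204877 -0.04504678  0.42001301] [-1.88455532e+01  1.33513820e+01  8.94982321e+01  6.29701770e-03
  7.71515477e+01  1.10758630e+01] 2.4417 [ 1.03251236  0.40434371 -0.04992897]
```

View pics/w1.png

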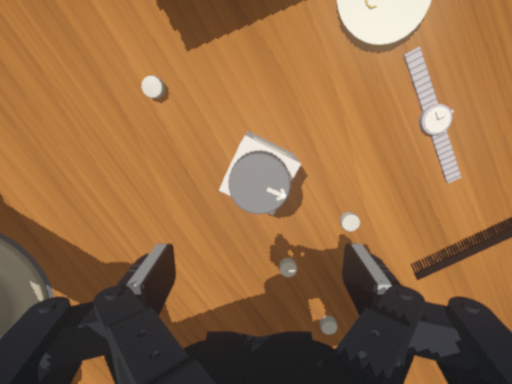

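```bash
cat >> h.py <<'E'
def spin(deg,steps=1):
    "anticlockwise turn about the tool axis"
    for _ in range(steps):
        q=np.array(sensors.read_qpos());q[5]-=deg/steps;robot.move_j(q.tolist())
def st(t=''):
    print(t,'t',round(sensors.read_time(),1),'p',np.round(sensors.read_position(),4),'F',np.round(sensors.read_force(),1),'M',np.round(sensors.read_wrist_torque(),2),'op',round(sensors.read_opening(),4))
E
python3 - <<'E'
from h import *
O=[-90,0,-30];x,y=.4917,-.0465
robot.move_l([x,y,.30],O);st()
robot.move_l([x,y,.25],O,velocity=.05);robot.hold(.3);st('down')
hand.grip(.055,60);robot.hold(.3);st('grip')
print(robot.move_l([x,y,.238],O,velocity=.01,max_force=28));robot.hold(.2);st('press')
E
```

```text
t 3.4 p [ 0.4919 -0.0465  0.3008] F [-0.5 -0.5 -0.3] M [ 0.03  0.02 -0.01] op 0.0854
down t 4.8 p [ 0.4917 -0.0465  0.2501] F [ 0.5 -0.8  0.1] M [ 0.02 -0.02 -0.04] op 0.0855
grip t 5.5 p [ 0.4918 -0.0465  0.2501] F [-0.6  0.1  4.8] M [0.07 0.11 0.11] op 0.0634
True
press t 6.4 p [ 0.4925 -0.0467  0.2462] F [-2.1  0.3 13.3] M [0.11 0.47 0.03] op 0.0633
```

Run:
```python
from h import *
O=[-90,0,-30];x,y=.4917,-.0465
print(robot.move_l([x,y,.2435],O,velocity=.01,max_force=20));robot.hold(.2);st('press')
```

```text
False
press t 7.0 p [ 0.4925 -0.0467  0.2455] F [-1.5  0.1 20.8] M [ 0.1   0.32 -0.01] op 0.0633
```

Run:
```python
from h import *
x,y=.4917,-.0465
for w in(-10,12,33):
    robot.move_j(kin.ik([x,y,.2425],[-90,0,w])); st(w)
p,d,K,T=snap('top','t1');print(sensors.read_orientation())
P=cloud(d,K,T);z=P[...,2];m=(d>0)&(z>.064)&(z<.076)&(np.hypot(P[...,0]-.492,P[...,1]+.046)<.06)
r=cv2.minAreaRect(P[m][:,:2].astype(np.float32)*1000);print(r)
```

```text
-10 t 7.4 p [ 0.4924 -0.0468  0.2453] F [-6.6  0.4 31.4] M [0.06 1.17 0.13] op 0.0632
12 t 7.8 p [ 0.4923 -0.0466  0.2453] F [-7.7  2.1 31.8] M [0.27 1.3  0.09] op 0.0635
33 t 8.3 p [ 0.4922 -0.0465  0.2452] F [-9.3  2.2 32.7] M [0.4  1.43 0.13] op 0.0633
[-90.15561132  -0.10671031  33.04055948]
((0.0, 0.0), (0.0, 0.0), 0.0)
```

Run:
```python
from h import *
x,y=.4917,-.0465;O=[-90,0,33]
robot.move_l([x,y,.258],O,velocity=.03);robot.hold(.2);st('up')
robot.move_l([x,y,.285],O,velocity=.05);robot.hold(.2);st('up2')
p,d,K,T=snap('scene','s1')
cv2.imwrite('pics/s1c.png',cv2.resize(p[100:240,180:340],None,fx=4,fy=4))
```

```text
up t 9.2 p [ 0.4916 -0.0465  0.2578] F [ 0.  -0.5 -0.4] M [-0.01 -0.01 -0.01] op 0.063
up2 t 10.1 p [ 0.4917 -0.0465  0.2847] F [-0.3 -0.4 -0.2] M [ 0.01  0.   -0.04] op 0.0634
```

View pics/s1c.png

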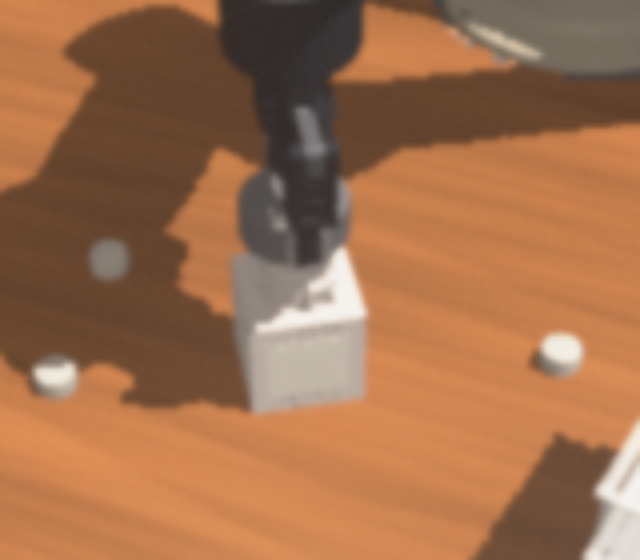

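Run:
```python
from h import *
x,y=.4917,-.0465;O=[-90,0,33]
robot.move_l([x,y,.33],O);
cx,cy=.36,-.04
robot.move_l([cx,cy,.33],O,velocity=.2)
robot.move_l([cx,cy,.19],O);robot.hold(.2);st()
print(robot.move_l([cx,cy,.1695],O,velocity=.03,max_force=6));robot.hold(.2);st('placed')
hand.grip(.085);robot.move_l([cx,cy,.33],O);st()
robot.move_pose([.40,.106,.40],[-90,0,90])
p,d,K,T=snap('top','t2')
cv2.imwrite('pics/t2b.png',cv2.resize(p[160:330,190:450],None,fx=3,fy=3,interpolation=cv2.INTER_CUBIC))
P=cloud(d,K,T);z=P[...,2]
for n,c,a,b in(('shoulder',(.492,-.046),.064,.076),('neck',(.492,-.046),.08,.105),('cap',(cx,cy),.018,.032)):
    m=(d>0)&(z>a)&(z<b)&(np.hypot(P[...,0]-c[0],P[...,1]-c[1])<.06)
    if m.sum(): r=cv2.minAreaRect(P[m][:,:2].astype(np.float32)*1000);print(n,m.sum(),np.median(z[m]),np.round(r[0],1),np.round(r[1],1),r[2])
```

```text
t 12.7 p [ 0.3601 -0.04    0.1905] F [ 0.1 -0.8 -0.1] M [-0.03  0.01 -0.02] op 0.0635
True
placed t 13.5 p [ 0.3599 -0.04    0.1707] F [-1.2  0.2  8.2] M [0.01 0.26 0.01] op 0.0633
 t 15.1 p [ 0.3598 -0.0399  0.3294] F [-0.1 -0.6 -1. ] M [-0.01 -0.02 -0.01] op 0.0853
shoulder 598 0.07065803347804822 [492.3 -45.9] [70.  69.6] 33.757423400878906
neck 176 0.09244773759027991 [489.9 -46.2] [47.2 51.8] 0.7126765251159668
cap 655 0.0264066860532417 [362.  -39.4] [62.9 63.2] 44.75088882446289
```

View pics/t2b.png

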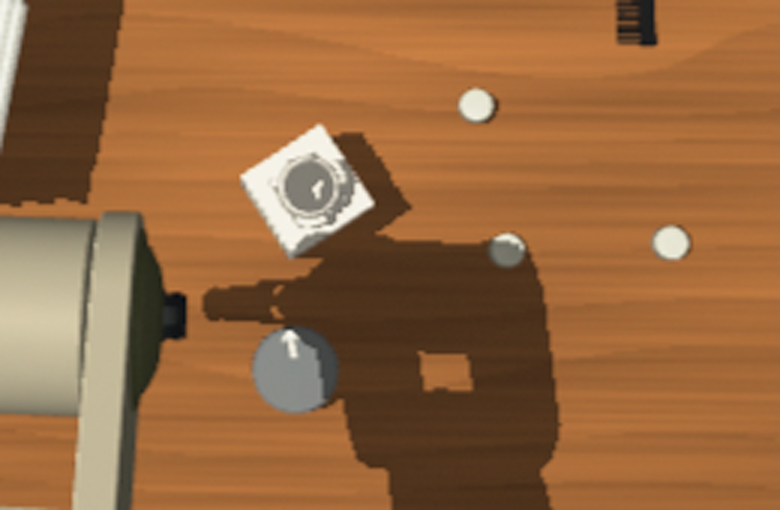

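```bash
cat > tab.py <<'E'
from h import *
def tablets(f=None):
    p,d,K,T=snap('top',f);P=cloud(d,K,T);z=P[...,2]
    n,l,s,c=cv2.connectedComponentsWithStats(((d>0)&(z>.009)&(z<.022)).astype(np.uint8));o=[]
    for i in range(1,n):
        if 50<s[i,4]<150:
            q=P[l==i];r=cv2.minAreaRect(q[:,:2].astype(np.float32))
            if max(r[1])<.03 and min(r[1])>.017 and abs(r[0][0]-.46)<.2: o.append((r[0][0],r[0][1]-.0008,np.median(q[:,2])))
    return o
O=[-90,0,-30];M=(.4919,-.0467)
if __name__=='__main__':
  import sys
  robot.move_pose([*M,.36],O);hand.grip(.05,20)
  for k in range(int(sys.argv[1])):
    L=tablets('tab%d'%sensors.read_time());print(np.round(L,4).tolist())
    if not L: break
    L.sort(key=lambda t:np.hypot(t[0]-M[0],t[1]-M[1]));x,y,_=L[0]
    robot.move_l([x,y,.30],O,velocity=.25)
    L2=tablets();n=[t for t in L2 if np.hypot(t[0]-x,t[1]-y)<.08]
    if n: print('recheck',np.round(n,4).tolist())
    robot.move_l([x,y,.195],O);hit=robot.move_l([x,y,.177],O,velocity=.05,max_force=8)
    hand.grip(.015,20);op=sensors.read_opening();print('hit',hit,'op',op)
    robot.move_l([x,y,.30],O)
    if abs(sensors.read_opening()-.026)>.004: print('MISS');break
    robot.move_l([*M,.30],O,velocity=.25);robot.move_l([*M,.277],O,velocity=.06);robot.hold(.2);st('drop')
    hand.grip(.05);robot.move_l([*M,.36],O)
E
python3 tab.py 1
python3 - <<'E'
from tab import *
robot.move_l([.46,-.11,.36],O)
p,d,K,T=snap('wrist','w2');cv2.imwrite('pics/w2b.png',cv2.resize(p,(760,570)))
st()
E
```

```text
[[0.4601, -0.3272, 0.015], [0.452, -0.2017, 0.0151], [0.4286, 0.105, 0.0159]]
hit False op 0.024539001445693546
drop t 23.0 p [ 0.492  -0.0467  0.2773] F [-0.5  0.3 -0. ] M [ 0.04 -0.03 -0.01] op 0.0253
 t 24.7 p [ 0.4602 -0.1095  0.3598] F [-0.6  0.7  0.4] M [ 0.03 -0.03  0.04] op 0.0498
```

View pics/w2b.png

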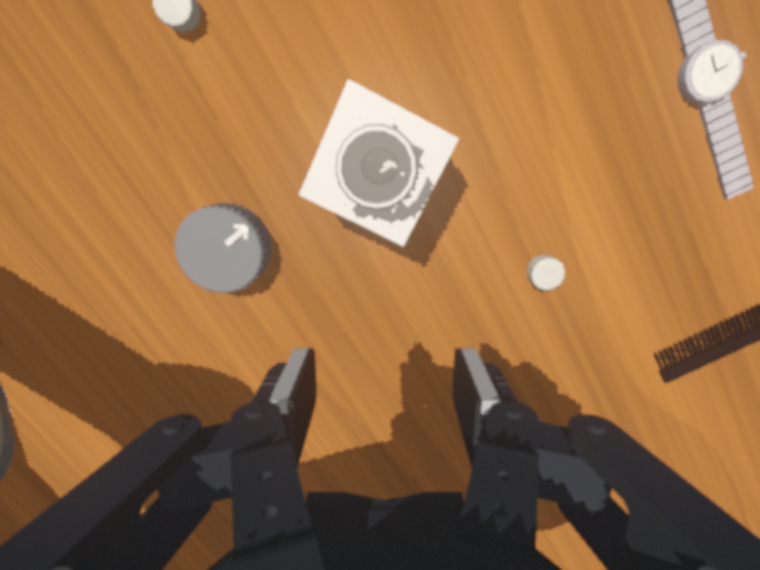

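```bash
python3 tab.py 3
python3 - <<'E'
from tab import *
robot.move_l([.46,-.13,.38],O);print(np.round(tablets('t3'),4).tolist())
p,d,K,T=snap('wrist','w3');cv2.imwrite('pics/w3b.png',cv2.resize(p,(760,570)))
st()
E
```

```text
[[0.4286, 0.105, 0.0156], [0.4331, -0.3578, 0.0152]]
hit False op 0.02499051966634608
drop t 30.4 p [ 0.492  -0.0467  0.2773] F [ 0.4 -0.2 -0.3] M [ 0.03  0.01 -0.05] op 0.0247
[[0.433, -0.3584, 0.015]]
recheck [[0.4334, -0.3571, 0.0156]]
hit False op 0.02465894961809334
drop t 37.9 p [ 0.492  -0.0467  0.2773] F [ 0.2  0.5 -0.4] M [-0.03  0.02  0.02] op 0.0248
[]
[]
 t 39.8 p [ 0.4602 -0.1293  0.3797] F [ 0.2  1.3 -0.3] M [-0.    0.01 -0.03] op 0.0504
```

View pics/w3b.png

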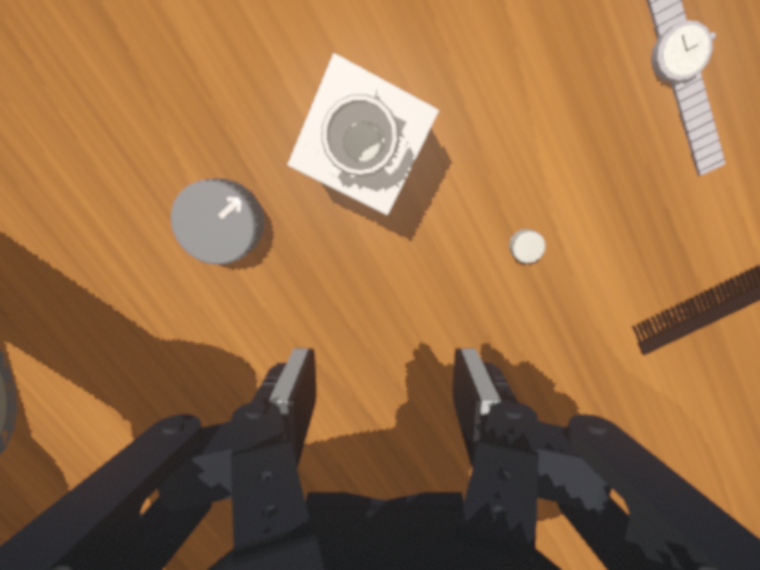

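```bash
sed -i 's/^  robot.move_pose(\[\*M,.36\],O);/  robot.move_pose([.42,.10,.40],O);/' tab.py; python3 tab.py 1
python3 - <<'E'
from tab import *
robot.move_pose([.42,.10,.40],O);print(np.round(tablets('t4'),4).tolist())
p,d,K,T=snap('scene','s4')
t=cv2.imread('pics/t4.png')
cv2.imwrite('pics/t4b.png',np.hstack([cv2.resize(t[180:280,220:440],(440,200)),cv2.resize(p[120:240,140:360],(367,200))]))
P=np.load('pics/t4.npz');q=cloud(P['d'],P['K'],P['T']);z=q[...,2]
for a,b in((.064,.076),(.09,.102)):
    m=(z>a)&(z<b)&(np.hypot(q[...,0]-.492,q[...,1]+.046)<.06)
    r=cv2.minAreaRect(q[m][:,:2].astype(np.float32)*1000);print(np.round(r[0],1),np.round(r[1],1),r[2])
m=(np.hypot(q[...,0]-.492,q[...,1]+.046)<.014)&(P['d']>0);print('inside z',np.percentile(z[m],[0,50,90,100]))
m=(abs(z-.026)<.006)&(np.hypot(q[...,0]-.36,q[...,1]+.04)<.06);r=cv2.minAreaRect(q[m][:,:2].astype(np.float32)*1000);print('cap',r)
st()
E
```

```text
[[0.5645, -0.1804, 0.0151]]
hit False op 0.025058133865474775
drop t 46.7 p [ 0.492  -0.0467  0.2773] F [ 0.2 -0.1 -0.2] M [-0.01  0.04  0.02] op 0.0249
[]
[492.5 -45.9] [70.3 69.9] 33.71965408325195
[490.1 -46.1] [45.7 46.1] 84.85062408447266
inside z [-0.00012396  0.0629875   0.06562954  0.0688167 ]
cap ((361.93365478515625, -39.36000442504883), (64.06526184082031, 60.8182373046875), 0.5444542765617371)
 t 48.6 p [0.4208 0.0989 0.3993] F [ 0.7  0.9 -0.3] M [0.01 0.01 0.01] op 0.0498
```

View pics/t4b.png

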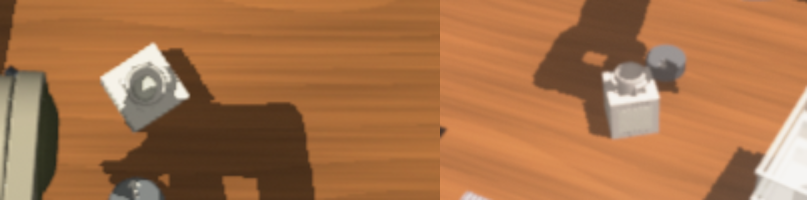

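Run:
```python
from h import *
O=[-90,0,33];cx,cy=.36,-.04;x,y=.4917,-.0465
robot.move_pose([cx,cy,.26],O);hand.grip(.085,60)
robot.move_l([cx,cy,.19],O);print(robot.move_l([cx,cy,.171],O,velocity=.04,max_force=8));robot.hold(.2)
hand.grip(.055,60);robot.hold(.2);st('gripped')
robot.move_l([cx,cy,.33],O);robot.move_l([x,y,.33],O,velocity=.2);robot.move_l([x,y,.275],O);robot.hold(.2);st('above')
print(robot.move_l([x,y,.2475],O,velocity=.02,max_force=15));robot.hold(.2);st('on')
```

```text
False
gripped t 52.4 p [ 0.36   -0.04    0.1717] F [-4.4  1.  16.8] M [0.23 0.69 0.23] op 0.0633
above t 55.1 p [ 0.4918 -0.0465  0.276 ] F [-0.7  0.2 -0.5] M [ 0.01 -0.01  0.02] op 0.0634
False
on t 56.8 p [ 0.492  -0.0465  0.2485] F [-3.4 -0.1  9.8] M [0.1  0.32 0.01] op 0.0631
```

Run:
```python
from h import *
x,y=.4917,-.0465
print(robot.move_l([x,y,.2435],[-90,0,33],velocity=.01,max_force=25));robot.hold(.2);st('pressed')
for w in(10,-10,-22,-26,-29,-32,-35):
    robot.move_j(kin.ik([x,y,.2435],[-90,0,w]));st(w)
    if w<-15 and abs(sensors.read_wrist_torque()[2])>.35:break
```

```text
True
pressed t 57.4 p [ 0.4922 -0.0466  0.2468] F [-3.4 -0.   9.7] M [ 0.15  0.59 -0.02] op 0.0631
10 t 57.9 p [ 0.4923 -0.0469  0.2464] F [-8.9 -1.4 30.1] M [-0.08  1.36 -0.09] op 0.0632
-10 t 58.3 p [ 0.4924 -0.047   0.2464] F [-8.  -2.4 29.6] M [-0.23  1.34 -0.17] op 0.0633
-22 t 58.6 p [ 0.4925 -0.047   0.2464] F [-7.6 -0.5 29.3] M [-0.11  1.18 -0.14] op 0.0633
-26 t 58.9 p [ 0.4925 -0.047   0.2464] F [-5.8 -0.  28.4] M [-0.04  1.03 -0.  ] op 0.0634
-29 t 59.1 p [ 0.4926 -0.047   0.2465] F [-4.6 -0.9 28.3] M [-0.19  0.91 -0.09] op 0.0631
-32 t 59.4 p [ 0.4927 -0.047   0.2465] F [-5.2 -1.3 25.9] M [-0.02  0.78 -0.12] op 0.0628
-35 t 59.6 p [ 0.4925 -0.0468  0.2464] F [-5.2  1.6 28. ] M [0.22 0.96 0.  ] op 0.0635
```

Run:
```python
from h import *
x,y=.4917,-.0465
for w in(-38,-41):
    robot.move_j(kin.ik([x,y,.2435],[-90,0,w]));robot.hold(.15);st(w)
    if abs(sensors.read_wrist_torque()[2])>.3:break
O=[-90,0,w]
robot.move_l([x,y,.2517],O,velocity=.01);robot.hold(.2);st('up')
```

```text
-38 t 60.0 p [ 0.4925 -0.0466  0.2465] F [-6.   1.6 28.5] M [0.4  1.1  0.12] op 0.0631
-41 t 60.4 p [ 0.4927 -0.0468  0.2465] F [-3.5  1.8 27.2] M [0.33 0.76 0.16] op 0.0631
up t 61.6 p [ 0.4918 -0.0466  0.2518] F [ 2.1 -2.5  4.4] M [-0.35 -0.29  0.02] op 0.0631
```

```bash
cat > chk.py <<'E'
from tab import *
import sys
def chk(f,c=(.492,-.046)):
    p,d,K,T=snap('top',f);P=cloud(d,K,T);z=P[...,2]
    for n,a,b in(('shoulder',.064,.076),('cap',.098,.12)):
        m=(d>0)&(z>a)&(z<b)&(np.hypot(P[...,0]-c[0],P[...,1]-c[1])<.06)
        r=cv2.minAreaRect(P[m][:,:2].astype(np.float32)*1000);print(n,m.sum(),'z',np.round(np.median(z[m]),4),np.round(r[0],1),np.round(r[1],1),round(r[2],1))
    g=p.min(2).astype(float);v,u=np.where(m&(g>165))
    if len(u):
        q=P[v,u,:2];s=p[v,u].min(1)
        a=q.mean(0)-np.array(r[0])/1000;print('arrow px',len(u),'dir',np.degrees(np.arctan2(a[1],a[0])))
    cv2.imwrite(f'pics/{f}b.png',cv2.resize(p[190:260,240:340],None,fx=6,fy=6,interpolation=cv2.INTER_CUBIC))
E
python3 - <<'E'
from chk import *
x,y=.4917,-.0465
hand.grip(.085);robot.move_l([x,y,.34],None);robot.move_pose([.42,.12,.40],O)
chk('t5');st()
E
```

```text
shoulder 281 z 0.0704 [492.7 -45.9] [70.1 70. ] 29.7
cap 730 z 0.1064 [492.2 -46.2] [63.7 64. ] 20.2
arrow px 44 dir -37.82466046837641
 t 63.5 p [0.4207 0.1191 0.3992] F [ 0.6 -0.7  0.4] M [0.01 0.02 0.06] op 0.0851
```

View pics/t5b.png

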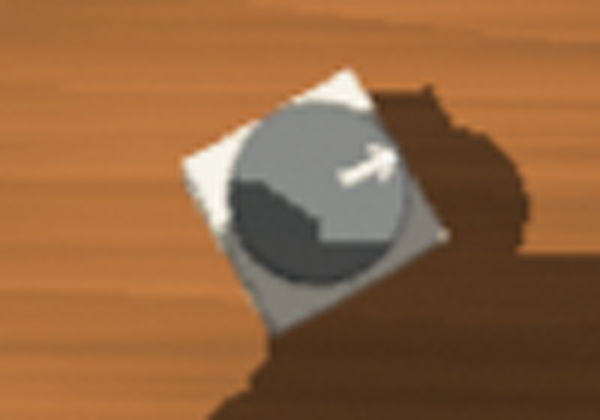

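Run:
```python
from chk import *
x,y=.4921,-.0465;O=[-90,0,-30]
robot.move_pose([x,y,.30],O);robot.move_l([x,y,.2505],O,velocity=.05);robot.hold(.2)
hand.grip(.055,80);robot.hold(.2);st('grip')
robot.move_l([x,y,.262],O,velocity=.02);robot.hold(.3);st('lift')
p,d,K,T=snap('scene','s6')
robot.move_l([x,y,.30],O,velocity=.05);robot.hold(.3);st('lift2')
p2=snap('scene','s7')[0]
cv2.imwrite('pics/s67.png',np.hstack([cv2.resize(q[120:240,200:320],(380,380)) for q in(p,p2)]))
```

```text
grip t 66.2 p [ 0.4921 -0.0465  0.2507] F [-1.8  0.5  4.6] M [0.1  0.24 0.03] op 0.0628
lift t 67.2 p [ 0.4921 -0.0465  0.2619] F [-0.8  0.  -2.6] M [-0.05  0.05  0.01] op 0.0625
lift2 t 68.5 p [ 0.4921 -0.0465  0.2998] F [ 0.1  0.4 -1.9] M [ 0.05 -0.07 -0.05] op 0.0625
```

View pics/s67.png

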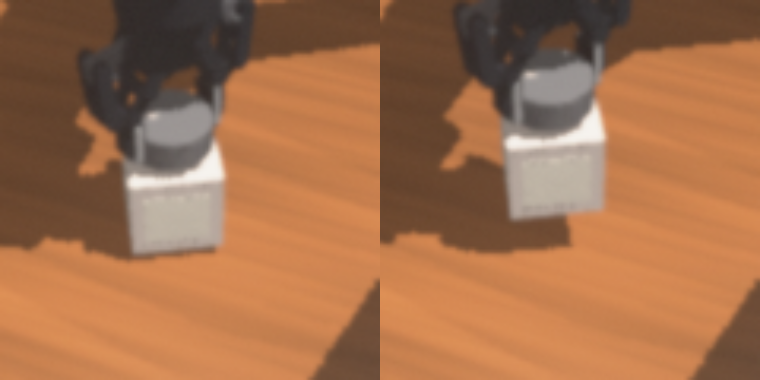

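Run:
```python
from chk import *
x,y=.4921,-.0465;O=[-90,0,-30];D=[-90,0,-68.6];X,Y=.5745,.2502
print(kin.ik([X,Y,.43],D))
robot.move_l([x,y,.43],O,velocity=.12)
robot.move_l([X,Y,.43],D,velocity=.12);robot.hold(.4);st('over')
robot.move_l([X,Y,.375],D,velocity=.08);robot.hold(.3);st('low')
print(robot.move_l([X,Y,.351],D,velocity=.02,max_force=5));robot.hold(.3);st('down')
```

```text
[12.83748013 30.40657537 63.78240614  0.         85.81101849 81.43748013]
over t 72.9 p [0.5745 0.2502 0.43  ] F [ 0.5  0.1 -2.2] M [0.01 0.02 0.  ] op 0.0627
low t 74.0 p [0.5745 0.2502 0.3753] F [ 0.4  0.9 -2.1] M [-0.   -0.06 -0.01] op 0.0626
True
down t 75.3 p [0.5746 0.2502 0.3536] F [0.6 0.5 5.3] M [ 0.07 -0.1   0.03] op 0.0626
```

Touched down at the expected height (TCP 0.3536 against 0.3535 predicted). I'll release, retreat and check.

Run:
```python
from h import *
hand.grip(.085);robot.hold(.3);X,Y=.5745,.2502
robot.move_l([X,Y,.44],None,velocity=.1);robot.move_pose([.42,-.15,.42],[-90,0,-30]);robot.hold(.5)
p,d,K,T=snap('top','t8');P=cloud(d,K,T);z=P[...,2]
for n,a,b in(('shoulder',.167,.18),('cap',.2,.22)):
    m=(d>0)&(z>a)&(z<b)&(np.hypot(P[...,0]-X,P[...,1]-Y)<.06)
    r=cv2.minAreaRect(P[m][:,:2].astype(np.float32)*1000);print(n,m.sum(),np.median(z[m]),np.percentile(z[m],[5,95]),r)
s=snap('scene','s8')[0]
cv2.imwrite('pics/fin.png',np.hstack([cv2.resize(p[:270,40:420],(422,300)),cv2.resize(s[60:350,100:],(370,300))]));st()
```

```text
shoulder 351 0.17359557092529343 [0.17020809 0.17609823] ((574.4115600585938, 250.94833374023438), (71.12477111816406, 70.35133361816406), 81.73015594482422)
cap 884 0.20964547464897582 [0.20631817 0.21241773] ((574.2095336914062, 250.55731201171875), (63.254371643066406, 64.23502349853516), 2.550107955932617)
 t 79.2 p [ 0.42 -0.15  0.42] F [-0.3  0.7  0.9] M [ 0.04 -0.02  0.02] op 0.0851
```

View pics/fin.png

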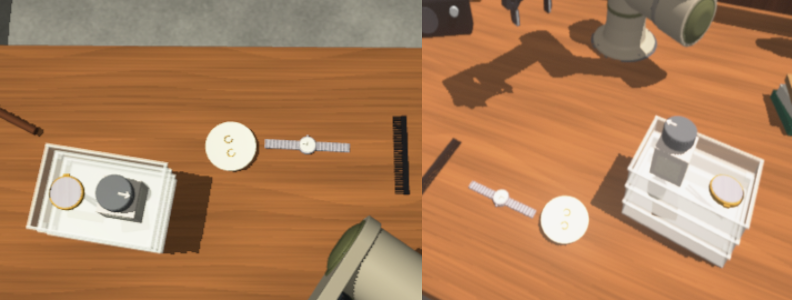

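```bash
python3 -c "
from h import *
workorder.finish_job();print(sensors.read_time())"
```

```text
the job is handed in; nothing more can be done
the job is handed in; nothing more can be done
```

The job is done and handed in at about 79 s of the 192 s allowed. I opened the tub, dropped in all four loose tablets, put the cap back on and locked it. I then stood the tub in the free half of the top tray.

**Tablets:** only four were on the ledge. One was knocked aside during the run, and I found it again in the top camera picture before picking it up. The last ledge check found none left.

**Cap:** with the cap back on, the tub turned with it by about 4 degrees, which showed the cap had reached its stop. After release the cap top stood at 0.106 m, the locked height, and the cap then carried the tub when lifted.

**Tub in the tray:** it stands upright at (0.574, 0.251). The shoulder measures 0.174 m and the cap top 0.210 m, each within about 1 mm of what a locked cap gives. It stays clear of the compact mirror.

**Other objects:** in the last picture the watch, comb, saucer and compact mirror look unmoved. I did not measure their positions against the start.

**Disagreements:** the top and wrist cameras differed by 1 to 2 mm, within their calibration. The image code's arrow angle on the re-locked cap (-38 degrees) was spoiled by a shadow, so I used the angle read from the picture instead (about -64 degrees), which fits a cap against its stop.

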